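# Snap open the folding stand and set the phone on it

## Robot

A 6-joint arm with a two-finger parallel gripper is mounted at the origin on a cart in front of the work surface, level with it; the furniture and walls round the work are solid. World frame = base frame: x ahead of the robot, y to its left, z up, the work surface at z = 0. Lengths are in m, angles in rad, forces in N, time in s.
With the tool pointing down it reaches from about 0.3 to 0.875 m from the base axis. Payload 4.2 kg.
Tool frame: the origin (TCP) lies between the finger pads; the fingertips stand 17 mm ahead of it and the grasp point (between the pads) lies 2 mm behind it; z points along the fingers, y is the line along which they close (so a half turn about z gives the same grasp; the last joint's range is limited). The gripper opens to 85 mm and grips with 20 to 120 N. Pads are 22 mm wide; open, the fingers measure 114 mm over their backs; the gripper's body (76 mm by 85 mm) begins 54 mm behind the grasp point. The pads swing forward as they close: fully open they stand 13 mm farther back than shut.
Start: joints at [1.294, 0.32, 1.565, -0, 1.257, -0.02], TCP at [0.146, 0.556, 0.248] pointing down, gripper open.
Joint ranges: [-3.11, 3.11], [-0.84, 2.01], [0.21, 2.61], [-1.34, 4.49], [0.05, 2.63], [-2.56, 2.56]. Speed limits (rad/s): [2.57, 2.57, 3.14, 3.14, 3.14, 3.14].

## Interface

Orientations are given as a rotation vector (axis times angle).
In Python, from cell import env gives the robot as it stands.
- The arm moves only by the tool drive_tool, never from a script. Its argument "plan" is a list of rows, each an object with "dp": the shift along the tool's x, y, z normalised to -1 to 1, where 1 is 500 mm, a list of three; "yaw": the turn about the tool's z normalised to -1 to 1, where 1 is 120 degrees; "gripper": the gripper's target within -1 to 1 (fully open at 1, half-way at 0, shut at -1). In form: [{"dp": [x, y, z], "yaw": yaw, "gripper": gripper}, ...]. A call has 1 to 10 rows; each row shifts and turns the commanded pose from where the row before left it, along the tool's axes as they then stand; what a row does not reach is not made up. A row lasts 1/10 s, in which the tool goes at most 50 mm and 8.59 degrees, less where a joint would pass 70% of its speed; a pose out of reach is approached as far as the arm can. A call with a number of a shift or a turn outside -1 to 1 is refused whole. A call with a gripper value outside its range is refused whole. The fingers move at their own pace and stop on an object; the grip force is fixed at half the most. Time passes only in rows, so rows that do not move let the fingers close. It gives the time, the measured TCP pose, the force, the opening and the grip force at its end, in the units of the state.
- env.read_state(): the state, without advancing time (a new reading comes with each control period).
- env.read_camera(name): name is "scene" or "top"; returns the picture (384x512x3 uint8, red, green, blue); there is no depth.
- env.camera_info(name): a dict with "fov_y" (degrees; the focal length in pixels is half the picture's height over the tangent of half this angle, whatever the lens; pixels are square), "cx", "cy" (the principal point, pixels), "R" (3x3) and "t" (3): a world point X has camera coordinates R X + t. Camera axes: x right, y down, z forward; pixel columns grow to the right and rows downward; lengths in m; the calibration is good to about 2 mm. A picture is of the moment at which its call begins. camera_info takes no time and is no camera call.
- env.job_done(): hands the job in; it is judged then, once.
The state is a dict: "time": time; "qpos": joint angles; "joint_velocities": joint speeds; "joint_efforts": joint torques, N m; "tcp_pos": TCP position; "tool_rot": TCP orientation; "ft_force": force on the tool from outside, world axes, zero at the start; "torque": the same for the moment, N m; "width": finger opening in m; "finger_force": force on a finger pad.
Only numpy, scipy, OpenCV 4.12 (cv2) and the standard library are available. Lean on these libraries where they do the work, as an engineer would, in place of code of your own. Each camera call takes 0.05 s, during which the arm holds its last target. There are 200 camera calls.

## Task

Snap the folding phone stand fully open, then take the phone out of its charging dock and lower it onto the stand's ledge, still in your grip until it rests there: upright, centred and square, screen facing out, leaning back against the panel, so the cook can read the recipe. Leave the phone there and do not disturb the other things on the worktop.

Things in the scene. Friction and masses are not known exactly. Their poses are not given: they have to be found in the camera images.
- stand: base of the folding phone stand, fixed: dark steel plate 120 x 120 x 12 mm high; origin: centre of its underside; -x front (a reader's side), +x rear with the hinge. At the start an aluminium panel (84 wide, 6 thick, 62 mm from hinge to edge) with a black pull tab lies folded to the front over it. Two lips (y 21 to 47 and -47 to -21, x 10 to 16, top z 22 mm) stop the phone's foot.
- stand_hinge (a point): hinge axis of the panel: in the stand's frame at x 40, y 0, z 26 mm; the axis runs along the stand's y; frame parallel to the stand's; two cheeks 30 mm high carry it at y 43 to 50 mm either side, and a thin spring strut sits at y 54 mm on the stand's +y side
- stand_tab (a point): middle of the black pull tab, on the panel, 78 mm from the hinge axis. The tab is 20 mm wide (along the hinge axis), 8 mm thick, sticks out 30 mm beyond the panel's edge and ends 92 mm from the hinge axis. Folded, it points to the stand's -x at z 26 mm, the plate's top 11 mm below it. The frame turns with the panel: its -x points to the tab's end
- stand_panel (a joint): panel angle (rad) about the hinge: 0 folded flat to the front, 1.57 upright, 1.80 fully open, at its stop (leaning back 0.23). A spring with dead centre at about 1.15 pulls it shut below that and snaps it fully open above about 1.2; it takes about 5 N at the tab at first, less near dead centre, and holds the panel at either end by itself
- stand_ledge (a point): point on top of the base plate (stand x 25, y 0, z 12 mm), middle of the gap where the phone's lower edge rests, between lips and panel. With the panel open the plane of its front face meets the plate's top at stand x 34 mm; the lips' rear faces are at x 16 mm; the panel's tab ends about 106 mm up that plane
- dock: charging dock, fixed: grey plastic, footprint 80 x 104 mm; origin under the middle of its slot, -x front, z up. Slot 13 mm (x) by 84 mm (y), floor at z 10 mm; front wall and ends 28 mm high, back wall 46 mm high
- phone: phone in a case, 78 x 156 x 10 mm, about 0.19 kg, standing upright in the dock's slot at the start. Origin at the centre of its back face; x across its width (78), y up along its length (156) to its top edge, z out of the screen (10 mm to the screen's face). At the start its y is up, its screen faces the dock's front (-x of the dock), its top edge at z 166 mm
- phone_foot (a point): middle of the phone's lower edge face (phone frame: 0, -78, 5 mm)
- phone_front (a point): imaginary point 60 mm in front of the phone's back face on the screen side, at its middle: tells which way the screen looks
- spice_a: bystander: spice jar with a red cap, 45 mm diameter, 106 mm high; origin under its centre
- spice_b: bystander: spice jar with a dark cap, 44 mm diameter, 105 mm high; origin under its centre
- amber_bottle: bystander: small amber bottle, 47 mm diameter, 114 mm high; origin under its centre
- cup_clear_b: bystander: clear plastic beaker, 68 mm diameter, 62 mm high; origin under its centre
- day_dots: bystander: roll of labels, 72 mm diameter, 26 mm high, lying flat; origin under its centre
- power_bank: bystander: white power bank lying flat, 68 x 146 x 16 mm; origin under its centre, y its length
- portion_1: bystander: small clear portion tub with a lid, 76 x 90 x 38 mm; origin under it
Things that resemble listed ones, but are neither listed nor needed, are in the scene too. There is more than one size of the phone; the one meant has the size given above.

How it is judged:
By the outcome, as a careful person would: the job done as asked, in the order asked, and still so for the second after the job is handed in, with the robot touching nothing.
It also fails if it takes over 53 s, if anything falls off the work surface, if the arm or the gripper's body presses on something with over 40 N, if the wrist force passes 120 N, or if a joint passes its speed limit or range.

## Working session

There is one attempt and no reset: what is moved stays moved. The work goes in short steps, Python scripts to look and compute and a tool call to move; the robot and the scene stay as the last step left them, time stands still between calls to the robot, and variables do not carry over. Pictures are saved under pics/ and viewed, at most 10 in all, crops included, and the job is handed in when it is done.

Besides the shell and the picture viewer there is one more tool, called after "Call:" as a command line: name --argument value ..., lists and objects as JSON in quotes. drive_tool: Moves the arm, as the interface text tells. Scaled input: -1 to 1 covers 500 mm each way for a shift and 120 degrees each way for a turn. Its arguments: {"type":"object","properties":{"plan":{"type":"array","items":{"type":"object","properties":{"dp":{"type":"array","items":{"type":"number","minimum":-1,"maximum":1}},"yaw":{"type":"number","minimum":-1,"maximum":1},"gripper":{"type":"number"}}}}},"required":["plan"]}

```bash
ls; mkdir -p pics
python3 - <<'E'
from cell import env
import cv2,numpy as np
for n in("scene","top"):
    im=env.read_camera(n); cv2.imwrite(f"pics/{n}0.png",im[:,:,::-1])
    i=env.camera_info(n); print(n,i)
s=env.read_state(); print(s['time'],s['tcp_pos'],s['tool_rot'],s['width'])
a=cv2.imread("pics/scene0.png");b=cv2.imread("pics/top0.png")
cv2.imwrite("pics/scene0b.png",cv2.resize(a,(800,600),interpolation=cv2.INTER_CUBIC))
cv2.imwrite("pics/top0b.png",cv2.resize(b,(800,600),interpolation=cv2.INTER_CUBIC))
E
```

```text
pics
scene {'fov_y': 42.63152144271446, 'cx': 254.4981317812008, 'cy': 185.2613343571606, 'R': array([[-0.56807117, -0.82291509, -0.01029054],
       [-0.49654775,  0.35269271, -0.79312558],
       [ 0.65630441, -0.44544203, -0.6089712 ]]), 't': array([0.30283112, 0.34410278, 1.41255139])}
top {'fov_y': 46.09938154005772, 'cx': 247.60970708188438, 'cy': 185.29539093213583, 'R': array([[ 2.07856988e-02, -9.99783526e-01,  9.24769279e-04],
       [-9.91059159e-01, -2.07262317e-02, -1.31803516e-01],
       [ 1.31794151e-01,  1.82312713e-03, -9.91275430e-01]]), 't': array([-0.01706774,  0.55357419,  1.32962418])}
0.1 [0.14592755 0.55576755 0.24756854] [-4.02168476e-01 -3.11549267e+00  2.41995467e-03] 0.08543600355736312
```

View pics/scene0b.png

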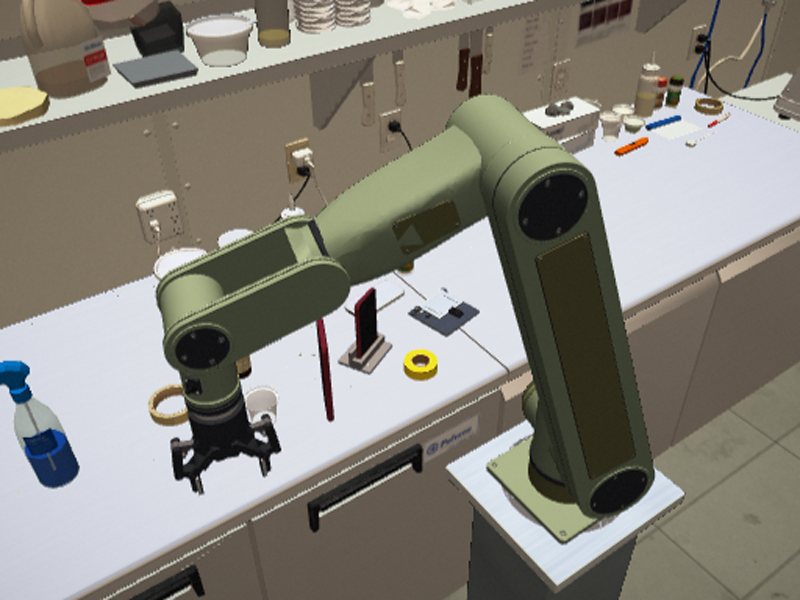

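View pics/top0b.png

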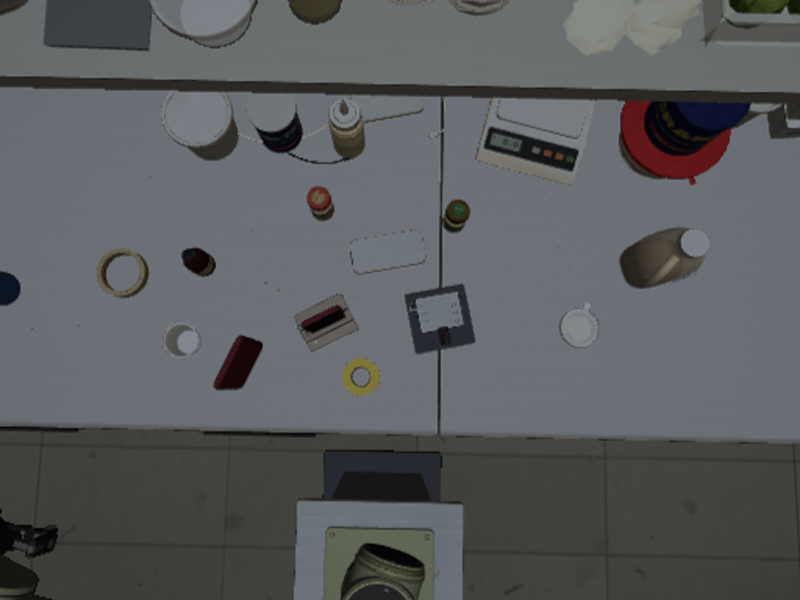

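The scene picture shows two phones: one in the dock (scene 365,325; top 325,320) and one standing free with no dock (scene 325,370; top 240,362). The stand is at top (440,320) with its tab toward the robot at (444,338). The phone in the dock fits the description, so I'll confirm it in crops.

Run:
```python
import cv2
b=cv2.imread("pics/top0.png")[175:245,125:312]; a=cv2.imread("pics/scene0.png")[175:275,195:315]
# top crop origin (125,175) x4.27 ; scene crop origin(195,175) x6
b=cv2.convertScaleAbs(b,alpha=1.8)
cv2.imwrite("pics/topc.png",cv2.resize(b,None,fx=4.25,fy=4.25,interpolation=cv2.INTER_CUBIC))
cv2.imwrite("pics/scenec.png",cv2.resize(a,None,fx=6,fy=6,interpolation=cv2.INTER_CUBIC))
```

```text
(no output)
```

View pics/topc.png

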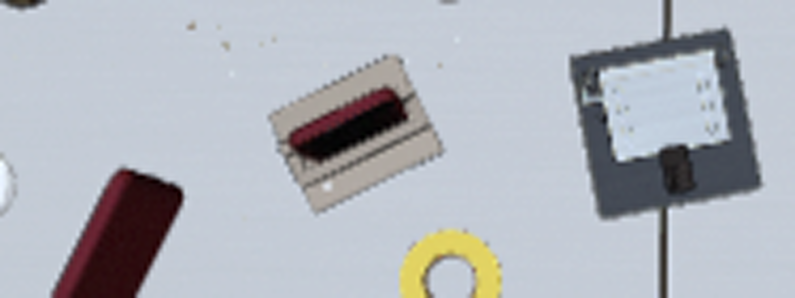

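View pics/scenec.png

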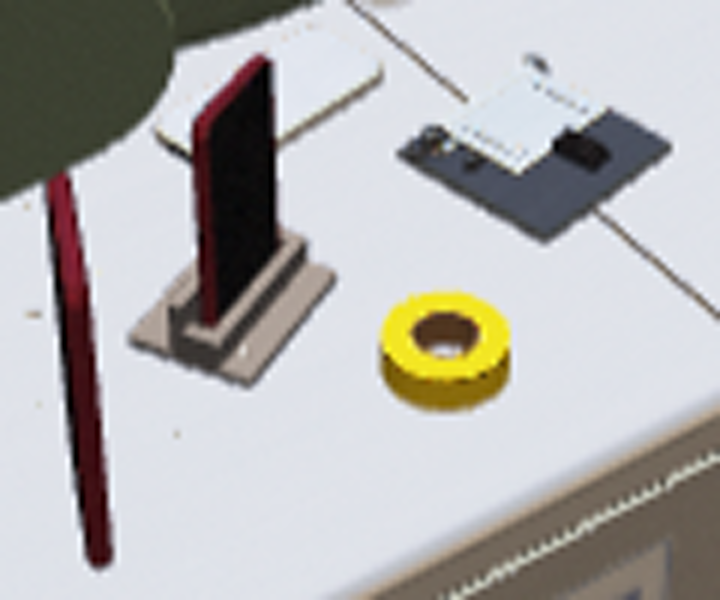

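```bash
cat > h.py <<'E'
import numpy as np
from scipy.optimize import least_squares
from scipy.spatial.transform import Rotation as Rn
from cell import env
def P(n):
    i=env.camera_info(n); f=192/np.tan(np.radians(i['fov_y'])/2)
    return np.array([[f,0,i['cx']],[0,f,i['cy']],[0,0,1]])@np.c_[i['R'],i['t']]
PP={n:P(n) for n in("top","scene")}
def proj(n,X):
    h=np.c_[np.atleast_2d(X),np.ones(len(np.atleast_2d(X)))]@PP[n].T; return h[:,:2]/h[:,2:]
def tri(a,b):
    r=lambda X:np.r_[proj("top",X)[0]-a,proj("scene",X)[0]-b]
    s=least_squares(r,[.5,0,.05]); return s.x,np.abs(s.fun).max()
def onz(n,p,z):
    s=least_squares(lambda X:proj(n,[X[0],X[1],z])[0]-p,[.5,0]); return s.x
E
cat > m.py <<'E'
from h import *
T=lambda p:(np.array(p)+.5)/4.25-.5+[125,175]
S=lambda p:(np.array(p)+.5)/6-.5+[195,175]
np.set_printoptions(precision=4,suppress=True)
for nm,t,s in [("st TL",(571,55),(398,153)),("st BL",(603,217),(547,242)),("st BR",(762,185),(670,147)),
 ("dk TL",(268,117),(130,340)),("dk BL",(318,212),(250,385)),("dk BR",(443,152),(336,275)),
 ("ph L",(303,150),(213,122)),("ph R",(405,105),(273,62))]:
    print(nm,*tri(T(t),S(s)))
def fit(tp,sc,L,W,z0):
    c=np.array([[L/2,W/2],[L/2,-W/2],[-L/2,-W/2],[-L/2,W/2]])
    def X(p):
        R=np.array([[np.cos(p[2]),-np.sin(p[2])],[np.sin(p[2]),np.cos(p[2])]])
        return np.c_[c@R.T+p[:2],np.full(4,p[3])]
    f=lambda p:np.r_[(proj("top",X(p))-T(tp)).ravel(),(proj("scene",X(p))[[0,3,2]]-S(sc)).ravel()]
    r=least_squares(f,[.55,0,0,z0]); print(r.x,np.degrees(r.x[2]),np.abs(r.fun).max())
fit([(571,55),(727,29),(762,185),(603,217)],[(398,153),(547,242),(670,147)],.12,.12,.012)
fit([(268,117),(398,53),(443,152),(318,212)],[(130,340),(250,385),(336,275)],.08,.104,.01)
print("tab end top z.03", onz("top",T((680,193)),.03), "tab mid",onz("top",T((677,167)),.03))
s=env.read_state(); R=Rn.from_rotvec(s['tool_rot']).as_matrix(); print(s['tcp_pos'],R,s['time'])
E
python3 m.py
```

```text
st TL [ 0.5519 -0.041   0.002 ] 0.0880425709082715
st BL [ 0.4348 -0.0659  0.0011] 0.09539347001395981
st BR [ 0.4605 -0.1803  0.0018] 0.238342189536354
dk TL [0.5019 0.1784 0.0033] 0.010286211028301295
dk BL [0.4345 0.1406 0.0002] 0.2688210587722324
dk BR [0.4798 0.0515 0.0028] 0.39341659053505396
ph L [0.4674 0.135  0.1624] 0.6337705808060718
ph R [0.4998 0.0725 0.1539] 1.5078473913564778
[ 0.5054 -0.1105  0.2113  0.002 ] 12.107739345179159 0.9428468977926627
[0.492  0.1141 0.4798 0.0018] 27.491262792292506 0.7816565999943919
tab end top z.03 [ 0.4515 -0.1192] tab mid [ 0.4699 -0.1168]
[0.1459 0.5558 0.2476] [[-0.9672  0.2539 -0.0004]
 [ 0.2539  0.9672 -0.0015]
 [ 0.     -0.0016 -1.    ]] 0.1
```

The fits hold up: sides are within 1 px, and the measured tab end is within 3 mm of the model. The stand is at (0.505, -0.110) with yaw 12.1°, and the dock is at (0.492, 0.114) with yaw 27.5°. Next I'll go above the tab.

Call:
drive_tool --plan '[{"dp":[0,0,-0.025],"yaw":-0.056,"gripper":0},{"dp":[0,0,-0.025],"yaw":-0.056,"gripper":0},{"dp":[0,0,-0.025],"yaw":-0.056,"gripper":0},{"dp":[0,0,-0.025],"yaw":-0.056,"gripper":0},{"dp":[-0.021,-0.091,0],"yaw":0,"gripper":0},{"dp":[-0.021,-0.091,0],"yaw":0,"gripper":0},{"dp":[-0.021,-0.091,0],"yaw":0,"gripper":0},{"dp":[-0.021,-0.091,0],"yaw":0,"gripper":0},{"dp":[-0.021,-0.091,0],"yaw":0,"gripper":0},{"dp":[-0.021,-0.091,0],"yaw":0,"gripper":0}]'

```text
time: 1.1
tcp_pos: [0.2653, 0.3007, 0.298]
tool_rot: [0.334, -3.124, 0.001]
ft_force: [-0.0, 0.1, 0.0]
width: 0.0428
finger_force: 0.0
```

Call:
drive_tool --plan '[{"dp":[-0.021,-0.091,0],"yaw":0,"gripper":0},{"dp":[-0.021,-0.091,0],"yaw":0,"gripper":0},{"dp":[-0.021,-0.091,0],"yaw":0,"gripper":0},{"dp":[-0.021,-0.091,0],"yaw":0,"gripper":0},{"dp":[-0.021,-0.091,0],"yaw":0,"gripper":0},{"dp":[-0.021,-0.091,0],"yaw":0,"gripper":0},{"dp":[-0.021,-0.091,0],"yaw":0,"gripper":0},{"dp":[-0.021,-0.091,0],"yaw":0,"gripper":0},{"dp":[-0.021,-0.091,0],"yaw":0,"gripper":0},{"dp":[-0.021,-0.091,0],"yaw":0,"gripper":0}]'

```text
time: 2.1
tcp_pos: [0.4639, -0.1221, 0.298]
tool_rot: [0.332, -3.124, -0.001]
ft_force: [1.5, 1.0, -0.0]
width: 0.0426
finger_force: 0.0
```

```bash
cat >> h.py <<'E'
def frame(c,yaw): 
    c_,s_=np.cos(yaw),np.sin(yaw); return np.array(c),np.array([[c_,-s_,0],[s_,c_,0],[0,0,1]])
ST=frame([.5054,-.1105,0],np.radians(12.1)); DK=frame([.492,.1141,0],np.radians(27.5))
def W(F,p): return F[0]+F[1]@np.array(p)
def go(target,phi=None):
    s=env.read_state(); R=Rn.from_rotvec(s['tool_rot']).as_matrix()
    f=np.degrees(np.arctan2(R[1,1],R[0,1]))
    d=R.T@(np.array(target)-s['tcp_pos'])
    print("t",round(s['time'],2),"tcp",s['tcp_pos'].round(4),"phi",f.round(2),"w",round(s['width'],4),"F",np.round(s['ft_force'],1),"q",s['qpos'].round(2))
    print("tool shift/0.5 total",(d/.5).round(4), "" if phi is None else ("yaw/120",-((phi-f+180)%360-180)/120))
E
python3 -c "
from h import *
go(W(ST,[-.043,0,.033]),102.1)"
```

```text
t 2.1 tcp [ 0.4639 -0.1221  0.298 ] phi 102.13 w 0.0426 F [ 1.5  1.  -0. ] q [-0.28  0.14  1.68  0.    1.32 -2.06]
tool shift/0.5 total [-1.0e-04  4.9e-03  5.3e-01] ('yaw/120', np.float64(0.00022409290923472251))
```

Call:
drive_tool --plan '[{"dp":[0,0.005,0.08],"yaw":0,"gripper":0},{"dp":[0,0,0.08],"yaw":0,"gripper":0},{"dp":[0,0,0.08],"yaw":0,"gripper":0},{"dp":[0,0,0.08],"yaw":0,"gripper":0},{"dp":[0,0,0.08],"yaw":0,"gripper":0},{"dp":[0,0,0.04],"yaw":0,"gripper":0},{"dp":[0,0,0],"yaw":0,"gripper":0}]'

```text
time: 2.8
tcp_pos: [0.4607, -0.117, 0.0754]
tool_rot: [0.332, -3.117, -0.005]
ft_force: [0.7, -0.2, 0.6]
width: 0.0424
finger_force: 0.0
```

```bash
python3 -c "
from h import *
import cv2
go(W(ST,[-.043,0,.033]),102.1)
a=env.read_camera('scene')[160:240,245:325,::-1];b=env.read_camera('top')[165:245,245:325,::-1]
cv2.imwrite('pics/tab1.png',cv2.resize(np.hstack([a,cv2.convertScaleAbs(b,alpha=1.8)]),None,fx=5,fy=5,interpolation=cv2.INTER_CUBIC))"
```

```text
t 2.8 tcp [ 0.4607 -0.117   0.0754] phi 102.16 w 0.0424 F [ 0.7 -0.2  0.6] q [-0.27  0.36  2.02  0.    0.77 -2.06]
tool shift/0.5 total [-0.0047 -0.0064  0.0847] ('yaw/120', np.float64(0.0005205697646803268))
```

View pics/tab1.png

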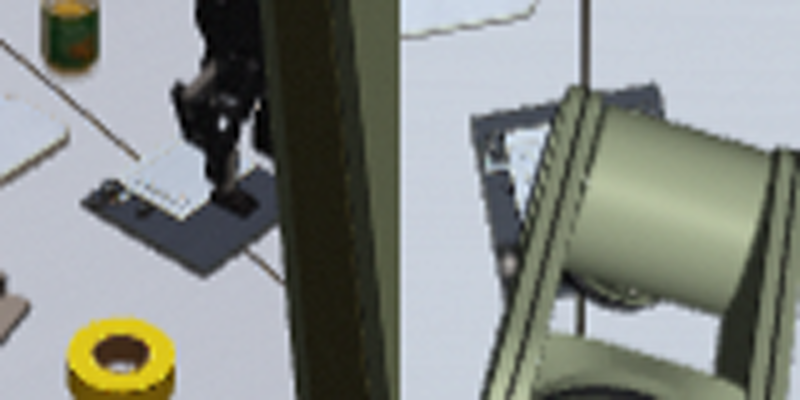

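The picture shows the fingers straddling the tab (scene crop 230,195), which is centred between them. I'll descend in steps and recheck the pose.

Call:
drive_tool --plan '[{"dp":[-0.004,-0.004,0.03],"yaw":0,"gripper":0},{"dp":[0,0,0.03],"yaw":0,"gripper":0},{"dp":[0,0,0],"yaw":0,"gripper":0},{"dp":[0,0,0],"yaw":0,"gripper":0}]'

```text
time: 3.3
tcp_pos: [0.4664, -0.1194, 0.0496]
tool_rot: [-0.333, 3.122, -0.001]
ft_force: [0.9, -0.4, -0.1]
width: 0.0429
finger_force: 0.0
```

```bash
python3 -c "
from h import *
go(W(ST,[-.043,0,.033]),102.1)"
```

```text
t 3.3 tcp [ 0.4664 -0.1194  0.0496] phi 102.17 w 0.0429 F [ 0.9 -0.4 -0.1] q [-0.27  0.4   2.04  0.    0.7  -2.06]
tool shift/0.5 total [0.0061 0.0011 0.0332] ('yaw/120', np.float64(0.0005449198331338796))
```

Call:
drive_tool --plan '[{"dp":[0.006,0.001,0.012],"yaw":0,"gripper":0},{"dp":[0,0,0.012],"yaw":0,"gripper":0},{"dp":[0,0,0.008],"yaw":0,"gripper":0},{"dp":[0,0,0],"yaw":0,"gripper":0},{"dp":[0,0,0],"yaw":0,"gripper":0},{"dp":[0,0,0],"yaw":0,"gripper":-1},{"dp":[0,0,0],"yaw":0,"gripper":-1},{"dp":[0,0,0],"yaw":0,"gripper":-1},{"dp":[0,0,0],"yaw":0,"gripper":-1},{"dp":[0,0,0],"yaw":0,"gripper":-1}]'

```text
time: 4.3
tcp_pos: [0.4622, -0.1177, 0.0327]
tool_rot: [0.329, -3.124, -0.005]
ft_force: [-1.0, 8.6, 4.0]
width: 0.0183
finger_force: 58.5
```

```bash
python3 -c "
from h import *
s=env.read_state();p=ST[1].T@(s['tcp_pos']-ST[0]);print(p,s['width'],s['finger_force'],s['ft_force'])
import numpy as np
r=.040-p[0];z0=p[2]
prev=np.array([p[0],p[2]])
for a in np.r_[np.arange(.14,1.27,.14),1.35,1.5,1.65,1.75]:
    q=np.array([.04-r*np.cos(a),z0+r*np.sin(a)]);d=q-prev;prev=q
    print(round(a,2),'dp x',(-d[0]/.5).round(4),'z',(-d[1]/.5).round(4))"
```

```text
[-0.04376947  0.00202056  0.03266139] 0.018314365722229296 58.464197516441345 [-0.9581665   8.56213416  4.02403182]
0.14 dp x -0.0016 z -0.0234
0.28 dp x -0.0049 z -0.0229
0.42 dp x -0.008 z -0.022
0.56 dp x -0.011 z -0.0207
0.7 dp x -0.0138 z -0.0189
0.84 dp x -0.0163 z -0.0168
0.98 dp x -0.0185 z -0.0144
1.12 dp x -0.0203 z -0.0117
1.26 dp x -0.0218 z -0.0087
1.35 dp x -0.0145 z -0.004
1.5 dp x -0.0248 z -0.0036
1.65 dp x -0.0251 z 0.0001
1.75 dp x -0.0166 z 0.0022
```

The tab is gripped at 18 mm. I'll follow the arc.

Call:
drive_tool --plan '[{"dp":[-0.0016,0,-0.0234],"yaw":0,"gripper":-1},{"dp":[-0.0049,0,-0.0229],"yaw":0,"gripper":-1},{"dp":[-0.008,0,-0.022],"yaw":0,"gripper":-1},{"dp":[-0.011,0,-0.0207],"yaw":0,"gripper":-1},{"dp":[-0.0138,0,-0.0189],"yaw":0,"gripper":-1},{"dp":[0,0,0],"yaw":0,"gripper":-1}]'

```text
time: 4.9
tcp_pos: [0.4811, -0.1135, 0.0853]
tool_rot: [0.332, -3.122, -0.005]
ft_force: [2.2, 4.7, -11.0]
width: 0.0182
finger_force: 59.0
```

```bash
python3 -c "
from h import *
s=env.read_state();p=ST[1].T@(s['tcp_pos']-ST[0]);print(p,s['width'],s['finger_force'],s['ft_force'],s['torque'])"
```

```text
[-0.02433631  0.00219437  0.08528932] 0.018216632906294467 59.04120862483978 [  2.22922847   4.65936299 -10.97918756] [ 0.72786863 -0.13343544  0.01681354]
```

Call:
drive_tool --plan '[{"dp":[-0.0163,0,-0.0168],"yaw":0,"gripper":-1},{"dp":[-0.0185,0,-0.0144],"yaw":0,"gripper":-1},{"dp":[-0.0203,0,-0.0117],"yaw":0,"gripper":-1},{"dp":[-0.0218,0,-0.0087],"yaw":0,"gripper":-1},{"dp":[-0.0145,0,-0.004],"yaw":0,"gripper":-1},{"dp":[-0.0248,0,-0.0036],"yaw":0,"gripper":-1},{"dp":[-0.025,0,0],"yaw":0,"gripper":-1},{"dp":[-0.0166,0,0.002],"yaw":0,"gripper":-1},{"dp":[0,0,0],"yaw":0,"gripper":-1},{"dp":[0,0,0],"yaw":0,"gripper":-1}]'

```text
time: 5.9
tcp_pos: [0.5615, -0.0988, 0.1168]
tool_rot: [-0.333, 3.118, -0.003]
ft_force: [1.7, 2.0, -0.2]
width: -0.0
finger_force: 1.1
```

```bash
python3 -c "
from h import *
s=env.read_state();p=ST[1].T@(s['tcp_pos']-ST[0]);print(p,s['width'],s['finger_force'],s['ft_force'],s['torque'])"
```

```text
[ 0.05727795 -0.00029044  0.11683013] -5.656787852968645e-06 1.0722200945019722 [ 1.72418999  1.96137914 -0.19791016] [ 0.28006608 -0.23386353  0.00517166]
```

The grip slipped off late in the arc. I'll go straight up, move toward the dock and look.

Call:
drive_tool --plan '[{"dp":[0,0,-0.04],"yaw":0,"gripper":-1},{"dp":[0,0,-0.08],"yaw":0,"gripper":-1},{"dp":[0,0,-0.09],"yaw":0,"gripper":-1},{"dp":[0,0,-0.09],"yaw":0.0,"gripper":0},{"dp":[0,0.08,-0.08],"yaw":0,"gripper":0},{"dp":[0,0.09,0],"yaw":0,"gripper":0},{"dp":[0,0.09,0],"yaw":0,"gripper":0},{"dp":[0,0.09,0],"yaw":0,"gripper":0},{"dp":[0,0.09,0],"yaw":0,"gripper":0},{"dp":[0,0.09,0],"yaw":0,"gripper":0}]'

```text
time: 6.9
tcp_pos: [0.504, 0.1569, 0.3019]
tool_rot: [-0.331, 3.12, -0.001]
ft_force: [0.7, -0.0, -0.4]
width: 0.0427
finger_force: 0.0
```

```bash
python3 -c "
from h import *
import cv2
go(W(DK,[0,0,.25]),27.5)
a=env.read_camera('scene')[:,:,::-1];b=env.read_camera('top')[:,:,::-1]
cv2.imwrite('pics/s2.png',a);cv2.imwrite('pics/t2.png',b)
o=np.hstack([a[155:235,240:320],cv2.convertScaleAbs(b[165:245,245:325],alpha=1.8)])
cv2.imwrite('pics/st2.png',cv2.resize(o,None,fx=5,fy=5,interpolation=cv2.INTER_CUBIC))"
```

```text
t 6.9 tcp [0.504  0.1569 0.3019] phi 102.13 w 0.0427 F [ 0.7 -0.  -0.4] q [ 0.28  0.21  1.58 -0.    1.35 -1.5 ]
tool shift/0.5 total [ 0.0418 -0.0784  0.1038] ('yaw/120', np.float64(0.6218885982246815))
```

View pics/st2.png

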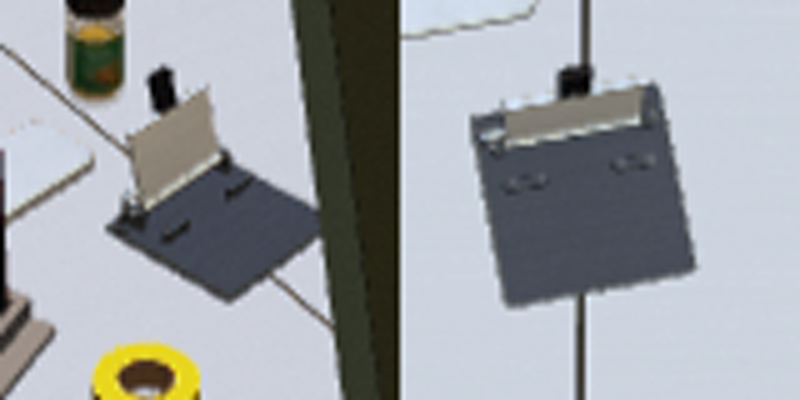

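The panel is fully open, with the tab pointing back (top crop 575,75) and the lips at (526,183) and (634,163). Next I'll measure the phone's top closely in the original pictures.

```bash
python3 -c "
from h import *
import cv2
T=lambda p:(np.array(p)-[400,0]+.5)/5-.5+[245,165]
for p,q in (((526,183),(.013,.034,.022)),((634,163),(.013,-.034,.022))):
    x=onz('top',T(p),.022); print(x, 'in stand',(ST[1].T@(np.r_[x,0]-ST[0]))[:2], 'expect',q)
a=cv2.imread('pics/scene0.png')[180:240,213:253];b=cv2.imread('pics/top0.png')[185:227,185:231]
a=cv2.resize(a,None,fx=10,fy=10,interpolation=cv2.INTER_CUBIC);b=cv2.resize(cv2.convertScaleAbs(b,alpha=1.8),None,fx=8.6,fy=8.6,interpolation=cv2.INTER_CUBIC)
o=np.zeros((600,400+b.shape[1],3),np.uint8);o[:600,:400]=a;o[:b.shape[0],400:]=b;print(o.shape);cv2.imwrite('pics/ph.png',o)"
```

```text
[ 0.50830213 -0.07409998] in stand [0.01046778 0.03498299] expect (0.013, 0.034, 0.022)
[ 0.52192726 -0.13979728] in stand [ 0.01001882 -0.03211081] expect (0.013, -0.034, 0.022)
(600, 796, 3)
```

View pics/ph.png

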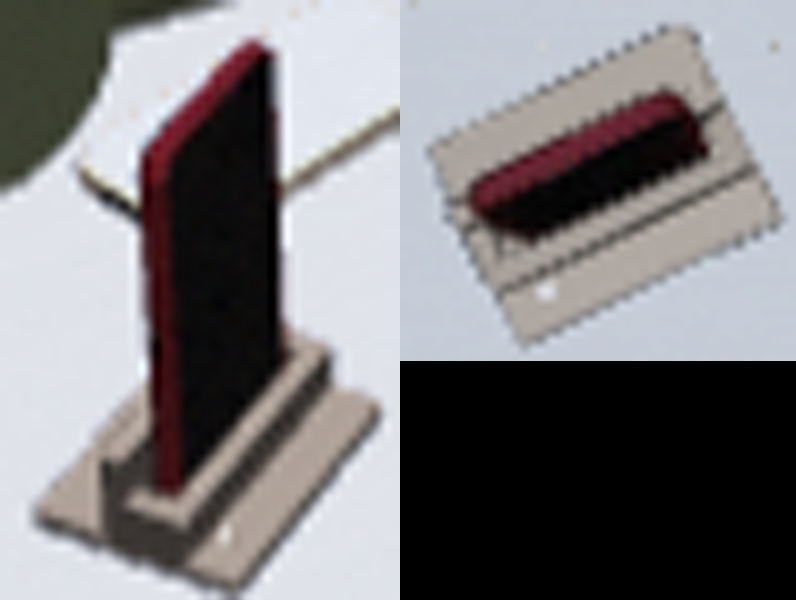

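```bash
python3 -c "
from h import *
T=lambda p:(np.array(p)-[400,0]+.5)/8.6-.5+[185,185]
S=lambda p:(np.array(p)+.5)/10-.5+[213,180]
x,e=tri(T((582,150)),S((210,101)));print('mid tri',x,e,'in dock',DK[1].T@(x-DK[0]))
x=onz('top',T((582,150)),.166);print('onz',x,'in dock',DK[1].T@(np.r_[x,0]-DK[0]))
a=onz('top',T((475,185)),.166);b=onz('top',T((668,92)),.166);d=b-a;print(np.hypot(*d),'yaw',90+np.degrees(np.arctan2(d[1],d[0])))
a=onz('top',T((490,210)),.166);b=onz('top',T((695,115)),.166);d=b-a;print(np.hypot(*d),'yaw',90+np.degrees(np.arctan2(d[1],d[0])))
go([*W(DK,[0,0,.25])],27.5)
"
```

```text
mid tri [0.48960587 0.10886218 0.15768978] 0.3580884289501114 in dock [-0.00454218 -0.00354052  0.15768978]
onz [0.4883142  0.10740675] in dock [-0.00635994 -0.00423507  0.        ]
0.06762750643339689 yaw 27.15782964239564
0.07127854973843652 yaw 26.25707990494321
t 7.0 tcp [0.5034 0.1597 0.3018] phi 102.48 w 0.0426 F [-0.5 -1.2  0.1] q [ 0.28  0.21  1.58  0.    1.35 -1.5 ]
tool shift/0.5 total [ 0.0422 -0.0843  0.1034] ('yaw/120', np.float64(0.6248650852546713))
```

Call:
drive_tool --plan '[{"dp":[0,0,0],"yaw":0.063,"gripper":0},{"dp":[0,0,0],"yaw":0.063,"gripper":0},{"dp":[0,0,0],"yaw":0.063,"gripper":0},{"dp":[0,0,0],"yaw":0.063,"gripper":0},{"dp":[0,0,0],"yaw":0.063,"gripper":0},{"dp":[0,0,0],"yaw":0.063,"gripper":0},{"dp":[0,0,0],"yaw":0.063,"gripper":0},{"dp":[0,0,0],"yaw":0.063,"gripper":0},{"dp":[0,0,0],"yaw":0.063,"gripper":0},{"dp":[0,0,0],"yaw":0.06,"gripper":0}]'

```text
time: 8.0
tcp_pos: [0.5047, 0.1546, 0.3015]
tool_rot: [1.65, 2.67, 0.001]
ft_force: [-0.2, 0.0, -0.6]
width: 0.0424
finger_force: 0.0
```

Call:
drive_tool --plan '[{"dp":[0,0,0],"yaw":0,"gripper":0},{"dp":[0,0,0],"yaw":0,"gripper":0}]'

```text
time: 8.2
tcp_pos: [0.5044, 0.1552, 0.301]
tool_rot: [1.64, 2.678, 0.001]
ft_force: [0.8, 0.5, 0.1]
width: 0.0432
finger_force: 0.0
```

```bash
python3 -c "
from h import *
go([.489,.108,.144],27)"
```

```text
t 8.2 tcp [0.5044 0.1552 0.301 ] phi 27.03 w 0.0432 F [0.8 0.5 0.1] q [ 0.28  0.21  1.58 -0.    1.35 -0.19]
tool shift/0.5 total [-0.0697 -0.0707  0.314 ] ('yaw/120', np.float64(0.00028215869232539603))
```

Call:
drive_tool --plan '[{"dp":[-0.035,-0.035,0.02],"yaw":0,"gripper":0},{"dp":[-0.035,-0.036,0.06],"yaw":0,"gripper":0},{"dp":[0,0,0.07],"yaw":0,"gripper":0},{"dp":[0,0,0.05],"yaw":0,"gripper":0},{"dp":[0,0,0],"yaw":0,"gripper":0},{"dp":[0,0,0],"yaw":0,"gripper":0},{"dp":[0,0,0],"yaw":0,"gripper":0}]'

```text
time: 8.9
tcp_pos: [0.4894, 0.1089, 0.202]
tool_rot: [1.641, 2.676, 0.004]
ft_force: [0.7, -0.1, 0.2]
width: 0.0425
finger_force: 0.0
```

```bash
python3 -c "
from h import *
go([.489,.108,.144],27)"
```

```text
t 8.9 tcp [0.4894 0.1089 0.202 ] phi 26.97 w 0.0425 F [ 0.7 -0.1  0.2] q [ 0.2   0.24  1.8  -0.    1.1  -0.27]
tool shift/0.5 total [-0.0011 -0.002   0.116 ] ('yaw/120', np.float64(-0.000250848545393012))
```

Call:
drive_tool --plan '[{"dp":[0,-0.001,0.05],"yaw":0,"gripper":0},{"dp":[0,0,0.04],"yaw":0,"gripper":0},{"dp":[0,0,0.026],"yaw":0,"gripper":0},{"dp":[0,0,0],"yaw":0,"gripper":-0.3},{"dp":[0,0,0],"yaw":0,"gripper":-0.5},{"dp":[0,0,0],"yaw":0,"gripper":-0.65},{"dp":[0,0,0],"yaw":0,"gripper":-0.65},{"dp":[0,0,0],"yaw":0,"gripper":-0.65}]'

```text
time: 9.7
tcp_pos: [0.4881, 0.1085, 0.1429]
tool_rot: [1.642, 2.677, 0.002]
ft_force: [0.1, -0.2, 0.0]
width: 0.015
finger_force: 0.0
```

```bash
python3 -c "
from h import *
go([.489,.108,.144],27)
print(env.read_state()['finger_force'])"
```

```text
t 9.7 tcp [0.4881 0.1085 0.1429] phi 26.93 w 0.015 F [ 0.1 -0.2  0. ] q [ 0.2   0.3   1.89  0.    0.95 -0.27]
tool shift/0.5 total [-0.0017  0.001  -0.0021] ('yaw/120', np.float64(-0.0005656258766791212))
0.024924472672864795
```

The fingers are at 15 mm around the phone with no contact, so it's centred within 2.5 mm. I'll close fully, then lift.

Call:
drive_tool --plan '[{"dp":[0,0,0],"yaw":0,"gripper":-1},{"dp":[0,0,0],"yaw":0,"gripper":-1},{"dp":[0,0,0],"yaw":0,"gripper":-1},{"dp":[0,0,0],"yaw":0,"gripper":-1}]'

```text
time: 10.1
tcp_pos: [0.4885, 0.1086, 0.1429]
tool_rot: [1.642, 2.676, 0.003]
ft_force: [0.8, -0.6, 6.4]
width: 0.0092
finger_force: 60.7
```

Call:
drive_tool --plan '[{"dp":[0,0,-0.01],"yaw":0,"gripper":-1},{"dp":[0,0,-0.02],"yaw":0,"gripper":-1},{"dp":[0,0,-0.03],"yaw":0,"gripper":-1},{"dp":[0,0,-0.05],"yaw":0,"gripper":-1},{"dp":[0,0,-0.06],"yaw":0,"gripper":-1},{"dp":[0,0,-0.06],"yaw":0,"gripper":-1},{"dp":[0,0,-0.05],"yaw":0,"gripper":-1},{"dp":[0,0,-0.03],"yaw":0,"gripper":-1},{"dp":[0,0,0],"yaw":0,"gripper":-1}]'

```text
time: 11.0
tcp_pos: [0.4875, 0.1083, 0.2993]
tool_rot: [1.643, 2.676, 0.002]
ft_force: [-0.0, -0.1, -2.1]
width: 0.0089
finger_force: 59.9
```

```bash
python3 -c "
from h import *
ST=frame(W(ST,[-.002,.0014,0]),np.radians(12.1))
print('st',ST[0])
go(W(ST,[.0255,0,.2]),12.1)
R=Rn.from_rotvec(env.read_state()['tool_rot']);print((R*Rn.from_rotvec([0,0,np.radians(15)])).as_matrix().T@(W(ST,[.0255,0,.2])-env.read_state()['tcp_pos'])/.5)"
```

```text
st [ 0.50315097 -0.10955034  0.        ]
t 11.0 tcp [0.4875 0.1083 0.2993] phi 26.92 w 0.0089 F [-0.  -0.1 -2.1] q [ 0.2   0.17  1.64 -0.    1.33 -0.27]
tool shift/0.5 total [-0.4155 -0.1204  0.1986] ('yaw/120', np.float64(0.12350145931860984))
[-0.4325221  -0.00872427  0.19864905]
```

The phone is held, with its 2 N weight showing on the wrist. I'll turn it square to the stand and carry it over.

Call:
drive_tool --plan '[{"dp":[0,0,0],"yaw":0.042,"gripper":-1},{"dp":[0,0,0],"yaw":0.042,"gripper":-1},{"dp":[-0.02,0,0],"yaw":0.04,"gripper":-1},{"dp":[-0.05,-0.002,0],"yaw":0,"gripper":-1},{"dp":[-0.08,-0.002,0],"yaw":0,"gripper":-1},{"dp":[-0.08,-0.002,0],"yaw":0,"gripper":-1},{"dp":[-0.08,-0.002,0],"yaw":0,"gripper":-1},{"dp":[-0.06,0,0],"yaw":0,"gripper":-1},{"dp":[-0.04,0,0],"yaw":0,"gripper":-1},{"dp":[-0.022,0,0],"yaw":0,"gripper":-1}]'

```text
time: 12.0
tcp_pos: [0.5286, -0.1049, 0.2955]
tool_rot: [-1.976, -2.437, 0.004]
ft_force: [-0.4, -0.1, -1.9]
width: 0.0092
finger_force: 59.8
```

Call:
drive_tool --plan '[{"dp":[0,0,0.06],"yaw":0,"gripper":-1},{"dp":[0,0,0.06],"yaw":0,"gripper":-1},{"dp":[0,0,0.06],"yaw":0,"gripper":-1},{"dp":[0,0,0.04],"yaw":0,"gripper":-1},{"dp":[0,0,0],"yaw":0,"gripper":-1},{"dp":[0,0,0],"yaw":0,"gripper":-1}]'

```text
time: 12.6
tcp_pos: [0.5294, -0.1029, 0.1871]
tool_rot: [-1.975, -2.442, 0.001]
ft_force: [0.6, 0.8, -0.7]
width: 0.0091
finger_force: 59.7
```

```bash
sed -i 's/^ST=frame(.*; DK/ST=frame([.5032,-.1096,0],np.radians(12.1)); DK/' h.py; python3 -c "
from h import *
import cv2
go(W(ST,[.0255,0,.147]),12.1)
a=env.read_camera('scene')[:,:,::-1];b=env.read_camera('top')[:,:,::-1]
cv2.imwrite('pics/s3.png',a);cv2.imwrite('pics/t3.png',b)
o=np.hstack([a[130:230,235:335],cv2.convertScaleAbs(b[155:255,255:315],alpha=1.8)])
cv2.imwrite('pics/st3.png',cv2.resize(o,None,fx=5,fy=5,interpolation=cv2.INTER_CUBIC))"
```

```text
t 12.6 tcp [ 0.5294 -0.1029  0.1871] phi 12.08 w 0.0091 F [ 0.6  0.8 -0.7] q [-0.21  0.31  1.74  0.    1.09 -0.42]
tool shift/0.5 total [-0.0021 -0.003   0.0803] ('yaw/120', np.float64(-0.00020752113099741602))
```

View pics/st3.png

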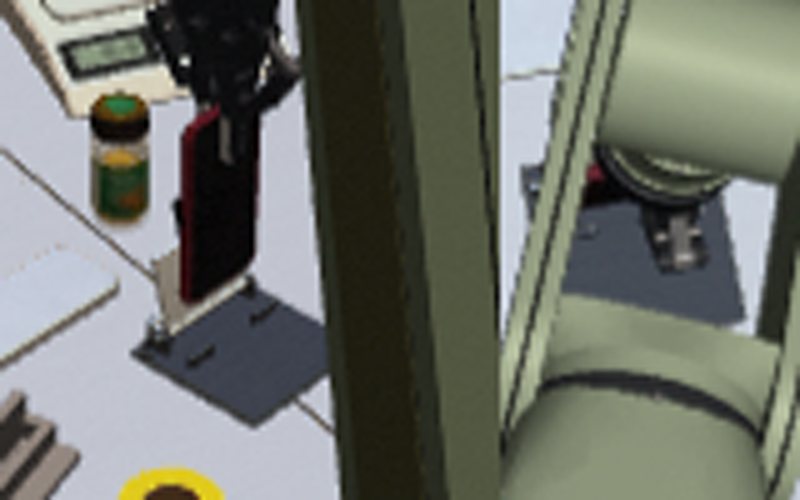

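```bash
python3 -c "
from h import *
S=lambda p:(np.array(p)+.5)/5-.5+[235,130]
tcp=env.read_state()['tcp_pos'];F=frame([*tcp[:2],.054],np.radians(12.1))
pt=[(.013,.034,.022),(.013,-.034,.022),(-.06,.06,.012),(.06,.06,.012)]
ob=[(200,355),(263,312),(255,420),(135,350)]
for q,o in zip(pt,ob): print('stand',q,'pred-obs px',(proj('scene',W(ST,q))[0]-S(o)).round(2))
for q,o in [((-.005,.039,0),(188,302)),((-.005,-.039,0),(256,262))]: print('phone',q,'pred-obs',(proj('scene',W(F,q))[0]-S(o)).round(2))
J=[(proj('scene',W(F,e))[0]-proj('scene',W(F,[0,0,0]))[0]).round(2) for e in np.eye(3)*.005]
print('5mm x,y,z ->px',J)"
```

```text
stand (0.013, 0.034, 0.022) pred-obs px [ 0.57 -1.95]
stand (0.013, -0.034, 0.022) pred-obs px [ 0.23 -1.96]
stand (-0.06, 0.06, 0.012) pred-obs px [ 0.3  -0.34]
stand (0.06, 0.06, 0.012) pred-obs px [-0.96 -1.01]
phone (-0.005, 0.039, 0) pred-obs [-0.    1.18]
phone (-0.005, -0.039, 0) pred-obs [ 0.63 -0.57]
5mm x,y,z ->px [array([-1.04, -0.57]), array([-0.91,  0.62]), array([ 0.03, -1.1 ])]
```

The phone hangs square above the gap with its screen to the front (scene crop foot corners 188,302 and 256,262; lips 200,355 and 263,312), and it is clear of lips and panel. I'll lower it.

Call:
drive_tool --plan '[{"dp":[-0.004,-0.003,0],"yaw":0,"gripper":-1},{"dp":[0,0,0.025],"yaw":0,"gripper":-1},{"dp":[0,0,0.025],"yaw":0,"gripper":-1},{"dp":[0,0,0.015],"yaw":0,"gripper":-1},{"dp":[0,0,0.006],"yaw":0,"gripper":-1},{"dp":[0,0,0],"yaw":0,"gripper":-1},{"dp":[0,0,0],"yaw":0,"gripper":-1}]'

```text
time: 13.4
tcp_pos: [0.5289, -0.1057, 0.1518]
tool_rot: [1.976, 2.442, 0.0]
ft_force: [0.4, -0.4, -1.9]
width: 0.0092
finger_force: 59.7
```

```bash
python3 -c "
from h import *
go(W(ST,[.0255,0,.145]),12.1)"
```

```text
t 13.4 tcp [ 0.5289 -0.1057  0.1518] phi 12.05 w 0.0092 F [ 0.4 -0.4 -1.9] q [-0.22  0.35  1.79  0.    1.01 -0.43]
tool shift/0.5 total [ 0.0032 -0.0009  0.0135] ('yaw/120', np.float64(-0.0004467656823974172))
```

Call:
drive_tool --plan '[{"dp":[0.001,0,0.005],"yaw":0,"gripper":-1},{"dp":[0,0,0.004],"yaw":0,"gripper":-1},{"dp":[0,0,0.003],"yaw":0,"gripper":-1},{"dp":[0,0,0],"yaw":0,"gripper":-1},{"dp":[0,0,0],"yaw":0,"gripper":-1}]'

```text
time: 13.9
tcp_pos: [0.5286, -0.1052, 0.1457]
tool_rot: [1.976, 2.442, 0.0]
ft_force: [0.5, -0.7, -1.7]
width: 0.0092
finger_force: 59.7
```

Call:
drive_tool --plan '[{"dp":[0,0,0.002],"yaw":0,"gripper":-1},{"dp":[0,0,0],"yaw":0,"gripper":-1},{"dp":[0,0,0],"yaw":0,"gripper":-1}]'

```text
time: 14.2
tcp_pos: [0.5287, -0.1052, 0.1449]
tool_rot: [1.976, 2.442, 0.001]
ft_force: [0.1, 0.3, -0.6]
width: 0.009
finger_force: 60.0
```

Call:
drive_tool --plan '[{"dp":[0,0,0.002],"yaw":0,"gripper":-1},{"dp":[0,0,0],"yaw":0,"gripper":-1},{"dp":[0,0,0],"yaw":0,"gripper":-1}]'

```text
time: 14.5
tcp_pos: [0.5289, -0.1052, 0.1448]
tool_rot: [1.975, 2.441, 0.001]
ft_force: [-1.2, 0.1, 5.7]
width: 0.0088
finger_force: 61.0
```

The foot rests on the plate with 5.7 N. I'll loosen to about 26 mm and guide the top back against the panel between the fingers.

Call:
drive_tool --plan '[{"dp":[0,0,-0.002],"yaw":0,"gripper":-1},{"dp":[0,0,0],"yaw":0,"gripper":-0.7},{"dp":[0,0,0],"yaw":0,"gripper":-0.38},{"dp":[0,0,0],"yaw":0,"gripper":-0.38},{"dp":[0,0,0],"yaw":0,"gripper":-0.38},{"dp":[0,0,0],"yaw":0,"gripper":-0.38}]'

```text
time: 15.1
tcp_pos: [0.5285, -0.1052, 0.1446]
tool_rot: [-1.976, -2.442, -0.0]
ft_force: [0.1, -0.2, 0.5]
width: 0.0264
finger_force: 0.0
```

Call:
drive_tool --plan '[{"dp":[0,0.006,0],"yaw":0,"gripper":-0.38},{"dp":[0,0.006,0],"yaw":0,"gripper":-0.38},{"dp":[0,0.006,0],"yaw":0,"gripper":-0.38},{"dp":[0,0.006,0],"yaw":0,"gripper":-0.38},{"dp":[0,0.006,0],"yaw":0,"gripper":-0.38},{"dp":[0,0.006,0],"yaw":0,"gripper":-0.38},{"dp":[0,0.006,0],"yaw":0,"gripper":-0.38},{"dp":[0,0.006,0],"yaw":0,"gripper":-0.38},{"dp":[0,0.006,0],"yaw":0,"gripper":-0.38},{"dp":[0,0,0],"yaw":0,"gripper":-0.38}]'

```text
time: 16.1
tcp_pos: [0.5554, -0.0995, 0.1447]
tool_rot: [1.976, 2.442, 0.0]
ft_force: [-0.8, -0.0, 0.6]
width: 0.0265
finger_force: 0.1
```

Call:
drive_tool --plan '[{"dp":[0,0.005,0],"yaw":0,"gripper":-0.38},{"dp":[0,0.005,0],"yaw":0,"gripper":-0.38},{"dp":[0,0.004,0],"yaw":0,"gripper":-0.38},{"dp":[0,0,0],"yaw":0,"gripper":-0.38},{"dp":[0,0,0],"yaw":0,"gripper":-0.38}]'

```text
time: 16.6
tcp_pos: [0.5618, -0.0981, 0.1447]
tool_rot: [-1.976, -2.442, 0.0]
ft_force: [0.1, -0.7, 0.3]
width: 0.0267
finger_force: 0.0
```

```bash
python3 -c "
from h import *
import cv2
go(W(ST,[.06,0,.145]),12.1)
a=env.read_camera('scene')[:,:,::-1];cv2.imwrite('pics/s4.png',a)
cv2.imwrite('pics/st4.png',cv2.resize(a[130:230,235:335],None,fx=6,fy=6,interpolation=cv2.INTER_CUBIC))"
```

```text
t 16.6 tcp [ 0.5618 -0.0981  0.1447] phi 12.05 w 0.0267 F [ 0.1 -0.7  0.3] q [-0.19  0.4   1.73  0.    1.02 -0.4 ]
tool shift/0.5 total [ 0.002   0.0006 -0.0007] ('yaw/120', np.float64(-0.00041488456833012793))
```

View pics/st4.png

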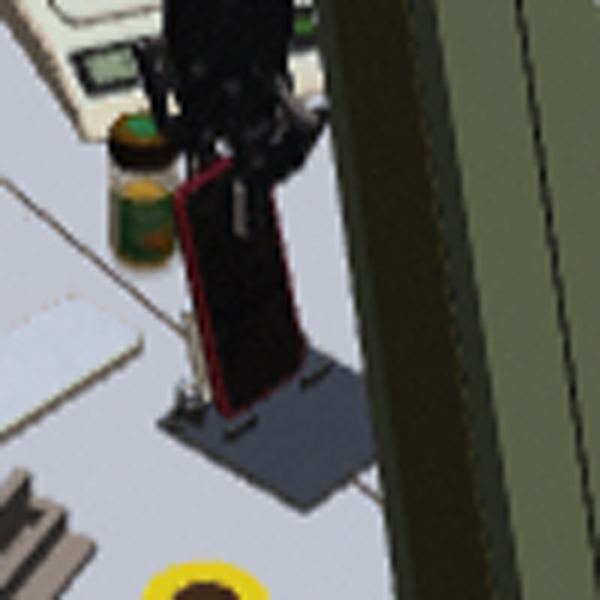

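The phone stands behind the lips and leans back on the panel, screen out (foot at crop 235,412), with no finger forces. I'll open wider and rise.

Call:
drive_tool --plan '[{"dp":[0,0,0],"yaw":0,"gripper":0.1},{"dp":[0,0,0],"yaw":0,"gripper":0.3},{"dp":[0,0,0],"yaw":0,"gripper":0.3},{"dp":[0,0,-0.02],"yaw":0,"gripper":0.3},{"dp":[0,0,-0.03],"yaw":0,"gripper":0.3},{"dp":[0,0,-0.05],"yaw":0,"gripper":0.3},{"dp":[0,0,-0.08],"yaw":0,"gripper":0.3},{"dp":[0,0,-0.08],"yaw":0,"gripper":0.3},{"dp":[0,0,-0.04],"yaw":0,"gripper":0.3},{"dp":[0.05,0,0],"yaw":0,"gripper":0.3}]'

```text
time: 17.65
tcp_pos: [0.5586, -0.0755, 0.2994]
tool_rot: [1.974, 2.433, 0.006]
ft_force: [-0.7, 0.4, -0.5]
width: 0.0557
finger_force: 0.0
```

Call:
drive_tool --plan '[{"dp":[0.08,0,0],"yaw":0,"gripper":0.3},{"dp":[0.08,0,0],"yaw":0,"gripper":0.3},{"dp":[0.08,0,0],"yaw":0,"gripper":0.3},{"dp":[0.08,0,0],"yaw":0,"gripper":0.3},{"dp":[0.08,0,0],"yaw":0,"gripper":0.3},{"dp":[0.04,0,0],"yaw":0,"gripper":0.3},{"dp":[0,0,0],"yaw":0,"gripper":0.3}]'

```text
time: 18.35
tcp_pos: [0.51, 0.1438, 0.2956]
tool_rot: [1.971, 2.446, 0.002]
ft_force: [-0.7, -0.8, -0.2]
width: 0.0557
finger_force: 0.0
```

```bash
python3 -c "
from h import *
import cv2
go([.5,.1,.3])
a=env.read_camera('scene')[:,:,::-1];b=env.read_camera('top')[:,:,::-1]
o=np.hstack([a[140:240,235:315],cv2.convertScaleAbs(b[155:255,245:325],alpha=1.8)])
cv2.imwrite('pics/st5.png',cv2.resize(o,None,fx=5,fy=5,interpolation=cv2.INTER_CUBIC))"
```

```text
t 18.35 tcp [0.51   0.1438 0.2956] phi 12.26 w 0.0557 F [-0.7 -0.8 -0.2] q [0.25 0.22 1.58 0.   1.34 0.04]
tool shift/0.5 total [-0.0812 -0.0382 -0.009 ]
```

View pics/st5.png

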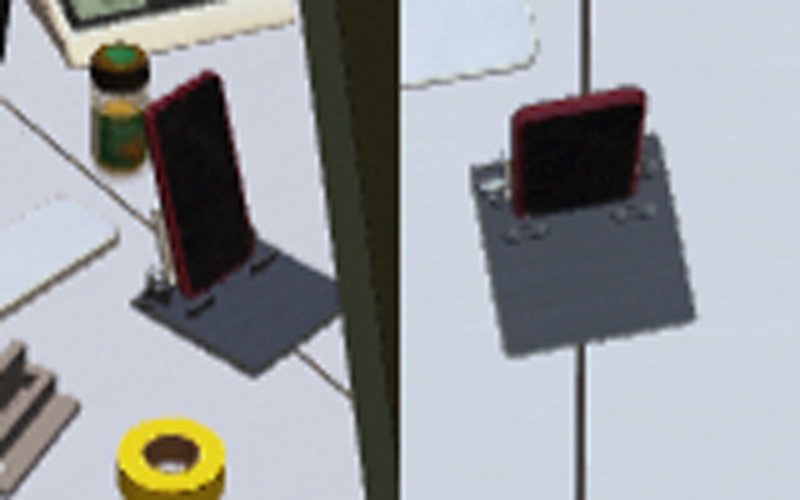

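The phone leans on the panel, screen to the front, square, with its foot centre within about 1 mm of the lips' centre (top crop foot 516,214 and 633,197; lips 526,233 and 632,212). The gripper is well clear, so I'm handing in.

```bash
python3 -c "
from cell import env
print(env.job_done())"
```

```text
the job is handed in; nothing more can be done
None
```

The stand is snapped fully open and the phone rests on its ledge, centred, square and leaning back with the screen out; I handed the job in at about 18.5 s, but no verdict came back.

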